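Tip the red carton onto the scanner and press the scan key

TASK

Tip the standing red carton over by pushing it near its top, so that it falls onto the scanner plate and ends up lying flat on its broad side, wholly inside the green frame; then press the green scan key fully down. Do not grip, lift or lower the carton with the gripper: push it and let it fall. Leave the blue carton standing where it is and do not disturb the other groceries.

Things in the scene. Friction and masses are not known exactly. Their poses are not given: they have to be found in the camera images.
- red_carton: loose red food carton, yellow band, standing on the scanner plate across a short side of the frame; 120 mm wide (x), 45 thick (y), 190 high (z), 0.2 to 0.42 kg, evenly spread. Origin: centre of its underside. A broad face (+y or -y) looks to the frame's middle within 0.1 rad. Pushed within 50 mm of its top it tips about its lower edge; leaned about 14 degrees it falls by itself
- red_mid (a point): centre of the red carton, 95 mm above its underside
- red_foot_a (a point): corner point of the red carton (half-way through its 45 mm thickness): bottom end, at its own x = -60 mm, z = 0 mm
- red_foot_b (a point): corner point of the red carton (half-way through its 45 mm thickness): bottom end, at its own x = +60 mm, z = 0 mm
- red_head_a (a point): corner point of the red carton (half-way through its 45 mm thickness): top end, at its own x = -60 mm, z = 190 mm
- red_head_b (a point): corner point of the red carton (half-way through its 45 mm thickness): top end, at its own x = +60 mm, z = 190 mm
- frame (a point): centre of the green frame painted on the fixed scanner plate, on its upper face, 6 mm above the counter. Plate 240 mm (x) by 400 mm (y). The frame's outer edge is 216 mm (x) by 296 mm (y); its 8 mm line counts as inside. The cartons stand across its short sides, at frame y about -140 and +140 mm; the red one must fall along the frame's y towards the middle
- blue_carton: loose blue carton with a white band, same size and origin as the red one, standing on the opposite side of the frame; stays standing
- key_box: fixed grey box 80 x 100 x 40 mm high that carries the scan key, to the left or right of the plate; origin at the centre of its underside
- scan_key_top (a point): centre of the top of the round green scan key (36 mm across) on the key box; pressed straight down
- scan_key (a joint): travel of the scan key in m: 0 up, 0.006 fully down (about 5 N); springs back
- card_terminal: fixed black card terminal 90 x 80 x 30 mm high, on the side opposite to the key box; not used
- tin: loose food tin, 74 mm across, 110 mm high, beyond the plate; leave alone
- jar: loose amber jar, 66 mm across, 100 mm high; leave alone
- tea_box: loose green box 65 x 120 x 70 mm high, beyond the plate; leave alone
- sauce: loose red sauce bottle with a white cap, 60 mm across, 150 mm high, standing; leave alone

How it is judged:
By the outcome, as a careful person would: the job done as asked, in the order asked, and still so for the second after the job is handed in, with the robot touching nothing.
It also fails if it takes over 48 s, if anything falls off the work surface, if the arm or the gripper's body presses on something with over 40 N, if the wrist force passes 120 N, or if a joint passes its speed limit or range.

ROBOT

A 6-joint arm with a two-finger parallel gripper is mounted at the origin on the work surface. World frame = base frame: x ahead of the robot, y to its left, z up, the work surface at z = 0. Lengths are in m, angles in degrees, forces in N, time in s.
With the tool pointing down it reaches from about 0.4 to 0.825 m from the base axis. Payload 7 kg.
Tool frame: the origin (TCP) lies on the centre line of the jaws, within the pads' length; the fingertips stand 17 mm ahead of it and the grasp point (between the pads) lies 2 mm behind it; y points along the fingers, z is the direction in which the jaws open and shut, and the axes are right-handed (so a half turn about y gives the same grasp; the last joint's range is limited). The gripper opens to 88 mm and grips with 3 to 60 N. Pads are 19 mm wide; open, the fingers measure 130 mm over their backs; the gripper's body (78 mm by 193 mm) begins 47 mm behind the grasp point.
Start: joints at [-55.743, 20.546, 0.682, 0, -70.136, -16.507], TCP at [0.206, -0.643, 0.221] pointing down, gripper open.
Joint ranges: [-176.03, 176.03], [-82.01, 121.73], [-58.28, 71.71], [-173.87, 95.51], [-174.79, -0.11], [-173.66, 173.66]. Speed limits (degrees/s): [136.94, 136.94, 172.46, 180, 180, 180].

INTERFACE

Orientations are given as [roll, pitch, yaw] about the fixed x, y, z axes, in that order (R = Rz(yaw) Ry(pitch) Rx(roll)).
In Python, from plant import r, capture, camera_info gives the robot as it stands. The module is installed in compiled form; this text tells all that it offers.
- The arm moves only by the tool apply_moves, never from a script. Its argument "deltas" is a list of rows, each an object of numbers: "tx", "ty", "tz": the shift along the tool's x, y, z in m; "turn": the turn about the tool's y in rad; "gripper": the finger opening in m, from 0 to 0.0876. A call has 1 to 5 rows; each row is the pose to reach, as a shift and turn from the pose commanded when the call began, along the tool's axes at that moment; what a row does not reach only later rows make up. A row lasts 1/10 s, in which the tool goes at most 50 mm and 8.59 degrees, less where a joint would pass 70% of its speed; a pose out of reach is approached as far as the arm can. A call with a gripper value outside its range is refused whole. The fingers move at their own pace and stop on an object; "newtons" is the grip in N (left out, the last holds). Time passes only in rows, so rows that repeat a pose let the fingers close. It gives the time, the measured TCP pose, the force and the opening at its end, in the units of the state.
- r.get_state(): the state, without advancing time (a new reading comes with each control period).
- capture(name): name is "scene" or "top" or "wrist"; returns (picture, depth): 400x640x3 uint8, red, green, blue; 400x640 float32, m along the optical axis (not along the pixel's ray), 0 where there is no reading.
- camera_info(name): a dict with "K" (3x3 intrinsics, pixels), "eye" and "orientation" of the camera in the world; the wrist camera has in their place "tool_from_camera" (4x4, takes a point from camera to tool coordinates, whose origin is the TCP and whose axes are the tool frame's). Camera axes: x right, y up, looking along -z (the intrinsics and any distortion apply to the point x, -y, -z); pixel columns grow to the right and rows downward; lengths in m; the calibration is good to about 2 mm. A picture is of the moment at which its call begins: read the wrist's pose just before it. camera_info takes no time and is no camera call.
- r.close_job(): hands the job in, once; it reports no verdict.
The state is a dict: "time_s": time; "joints": joint angles; "qd": joint speeds; "joint_torque": joint torques, N m; "tcp_pos": TCP position; "eef_rot": TCP orientation; "contact_force": force on the tool from outside, world axes, zero at the start; "moment": the same for the moment, N m; "gripper_width": finger opening in m.
Only numpy, scipy, OpenCV 4.12 (cv2) and the standard library are available. Lean on these libraries where they do the work, as an engineer would, in place of code of your own. Each camera call takes 0.05 s, during which the arm holds its last target.

## Working session

There is one attempt and no reset: what is moved stays moved. The work goes in short steps, Python scripts to look and compute and a tool call to move; the robot and the scene stay as the last step left them, time stands still between calls to the robot, and variables do not carry over. Pictures are saved under pics/ and viewed, and the job is handed in when it is done.

Besides the shell and the picture viewer there is one more tool, called after ">>>" in YAML: its name, and indented under it one key for each argument. apply_moves: Moves the arm, as the interface text tells. Its arguments: {"type":"object","properties":{"deltas":{"type":"array","items":{"type":"object","properties":{"tx":{"type":"number"},"ty":{"type":"number"},"tz":{"type":"number"},"turn":{"type":"number"},"gripper":{"type":"number"}}}},"newtons":{"type":"number"}},"required":["deltas"]}

```bash
mkdir -p pics
python3 - <<'E'
from plant import r,capture,camera_info
import cv2,numpy as np
np.set_printoptions(precision=4,suppress=True)
print(r.get_state())
for n in("scene","top"):
    p,d=capture(n); cv2.imwrite(f"pics/{n}0.png",p[:,:,::-1]); np.savez(f"{n}0.npz",p=p,d=d); print(camera_info(n))
print(camera_info("wrist"))
E
```

```text
{'time_s': 0.0, 'joints': array([-55.7451,  20.5916,   0.6339,  -0.0193, -70.1364, -16.5055]), 'qd': array([ 0.0137,  0.0162,  0.0259, -0.0067,  0.0234, -0.0402]), 'joint_torque': array([ -0.0001, -58.2715,  29.3065,   6.9973,   0.007 ,  -0.0002]), 'tcp_pos': array([ 0.2056, -0.6424,  0.2202]), 'eef_rot': array([-89.9046,   0.0093,  17.7429]), 'contact_force': array([ 0.0336,  0.0475, -0.9085]), 'moment': array([-0.0069,  0.0092,  0.0006]), 'gripper_width': 0.08757393044002182}
{'K': array([[454.9329,   0.    , 328.5443],
       [  0.    , 454.9329, 204.8321],
       [  0.    ,   0.    ,   1.    ]]), 'eye': array([1.3341, 0.0302, 1.1857]), 'orientation': array([35.4343, -0.2564, 93.1199])}
{'K': array([[479.3154,   0.    , 319.4542],
       [  0.    , 479.3154, 196.1696],
       [  0.    ,   0.    ,   1.    ]]), 'eye': array([0.4831, 0.016 , 1.2399]), 'orientation': array([  5.4402,  -0.1973, -89.1311])}
{'K': array([[301.4317,   0.    , 321.6845],
       [  0.    , 301.4317, 201.6711],
       [  0.    ,   0.    ,   1.    ]]), 'tool_from_camera': array([[ 0.0003, -0.9659, -0.2588, -0.0694],
       [ 0.0008,  0.2588, -0.9659, -0.1632],
       [ 1.    ,  0.0001,  0.0008, -0.0009],
       [ 0.    ,  0.    ,  0.    ,  1.    ]])}
```

View pics/scene0.png

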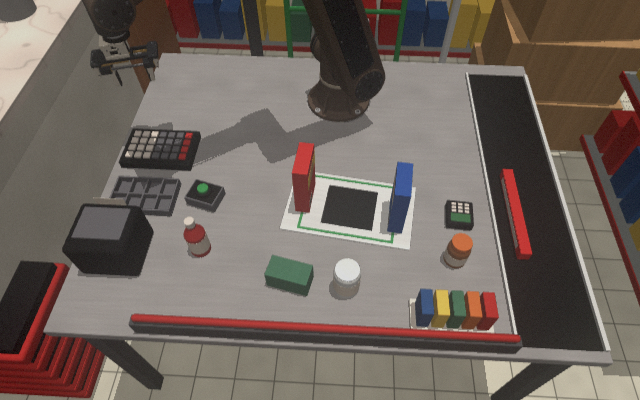

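View pics/top0.png

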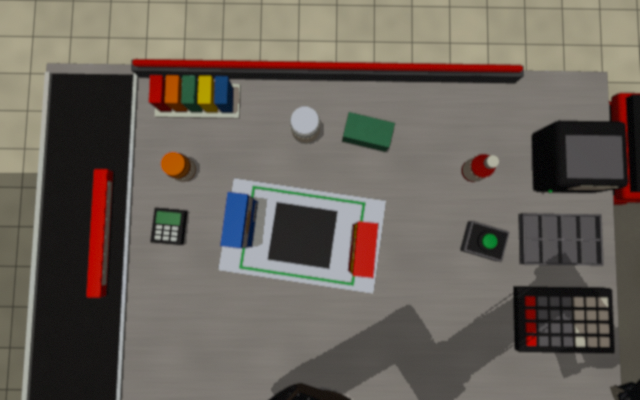

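The red carton stands at about (364,250) in the top view, on the robot's right end of the frame. The blue carton is at (237,220). The green key is at (490,241), to the right of the plate. Next I'll measure their positions.

```bash
cat > h.py <<'E'
import numpy as np,cv2
from scipy.spatial.transform import Rotation as R
from plant import r,capture,camera_info
np.set_printoptions(precision=4,suppress=True)
def rays(n,uv):
    c=camera_info(n);K=c["K"];uv=np.atleast_2d(uv).astype(float)
    d=np.c_[(uv[:,0]-K[0,2])/K[0,0],-(uv[:,1]-K[1,2])/K[1,1],-np.ones(len(uv))]
    return np.array(c["eye"]),d@R.from_euler('xyz',c["orientation"],degrees=True).as_matrix().T
def onplane(n,uv,z):
    e,d=rays(n,uv); return e+d*((z-e[2])/d[:,2])[:,None]
def cloud(n,d):
    v,u=np.mgrid[:400,:640]; e,dd=rays(n,np.c_[u.ravel(),v.ravel()])
    return (e+dd*d.reshape(-1,1)).reshape(400,640,3)
def rect(xy):
    (c,s,a)=cv2.minAreaRect((xy*1000).astype(np.float32)); return np.array(c)/1000,np.array(s),a
E
python3 - <<'E'
from h import *
z=np.load('top0.npz');p=z['p'];d=z['d'];P=cloud('top',d)
hsv=cv2.cvtColor(p,cv2.COLOR_RGB2HSV);H,S,V=[hsv[...,i].astype(int) for i in range(3)]
red=((H<8)|(H>172))&(S>150);blue=(H>100)&(H<125)&(S>120);green=(H>45)&(H<85)&(S>100)
def box(m,u0,u1,v0,v1):
    k=np.zeros_like(m);k[v0:v1,u0:u1]=m[v0:v1,u0:u1];return k&(d>0)
for nm,m,b in(('red',red,(335,395,200,300)),('blue',blue,(210,270,180,265))):
    k=box(m,*b);q=P[k];print(nm,k.sum(),np.percentile(q[:,2],[1,50,99]))
    t=k&(P[...,2]>.185)
    n,l,st,_=cv2.connectedComponentsWithStats(t.astype(np.uint8));t=l==1+np.argmax(st[1:,4])
    vu=np.argwhere(t)[:,::-1]
    print(rect(onplane('top',vu,.196)[:,:2]), 'depth',rect(P[t][:,:2]),np.median(P[t][:,2]))
k=box(green,225,390,175,300); print('frame',k.sum(),np.median(P[k][:,2])); 
vu=np.argwhere(k)[:,::-1];q=onplane('top',vu,.006);print(rect(q[:,:2]),cv2.boxPoints(cv2.minAreaRect(q[:,:2].astype(np.float32))))
# white plate
w=(V>150)&(S<50); k=box(w,212,392,172,300);n,l,st,_=cv2.connectedComponentsWithStats(k.astype(np.uint8));k=l==1+np.argmax(st[1:,4])
q=onplane('top',np.argwhere(k)[:,::-1],.006);print('plate',rect(q[:,:2]))
k=box(green,475,505,225,255);q=P[k];print('key',k.sum(),np.median(q,0),rect(onplane('top',np.argwhere(k)[:,::-1],np.median(q[:,2]))[:,:2]))
for nm,b in(('keybox',(455,515,210,270)),('sauce',(455,505,145,190)),('tin',(285,325,100,145)),('reg',(515,620,280,360))):
    k=box(P[...,2]>.02,*b);q=P[k];print(nm,rect(q[:,:2]),q[:,2].max())
E
```

```text
red 1072 [0.1869 0.1959 0.2003]
(array([ 0.4693, -0.0864]), array([ 44.0807, 115.5412]), 85.47176361083984) depth (array([ 0.4692, -0.0864]), array([ 43.5065, 115.6878]), 85.22351837158203) 0.19591401980756906
blue 1271 [0.0428 0.1953 0.1999]
(array([0.5289, 0.1986]), array([ 45.7602, 116.7623]), 84.24560546875) depth (array([0.529 , 0.1993]), array([ 44.6568, 116.6958]), 84.2407455444336) 0.19568055640590976
frame 481 0.006461278888244326
(array([0.5004, 0.0564]), array([292.6793, 212.4416]), 82.35032653808594) [[ 0.3757 -0.0745]
 [ 0.5862 -0.1028]
 [ 0.6252  0.1873]
 [ 0.4146  0.2156]]
plate (array([0.5004, 0.0562]), array([278.8015, 199.2165]), 82.32127380371094)
key 228 [ 0.4916 -0.4046  0.0606] (array([ 0.4915, -0.4039]), array([39.0759, 39.6285]), 0.8657611012458801)
keybox (array([ 0.4913, -0.4048]), array([101.6744,  80.2902]), 74.0113296508789) 0.0667578774445341
sauce (array([ 0.671 , -0.3779]), array([60.0423, 51.8217]), 30.125898361206055) 0.15676526052109674
tin (array([0.7716, 0.0529]), array([71.9529, 70.223 ]), 86.9898452758789) 0.1155121307018534
reg (array([ 0.2988, -0.6008]), array([161.2064, 243.3691]), 0.0318245030939579) 0.044516975261562175
```

>>> apply_moves:
  deltas:
    - {"tx": 0.02, "tz": 0.02, "gripper": 0}
    - {"tx": 0.05, "tz": 0.05, "gripper": 0}
    - {"tx": 0.08, "tz": 0.08, "gripper": 0}
    - {"tx": 0.11, "tz": 0.108, "gripper": 0}
    - {"tx": 0.13, "tz": 0.128, "gripper": 0}
  newtons: 20

```text
invalid input at $.deltas[0]: expected keys tx, ty, tz, turn, gripper
```

>>> apply_moves:
  deltas:
    - {"tx": 0.02, "tz": 0.02, "gripper": 0}
    - {"tx": 0.05, "tz": 0.05, "gripper": 0}
    - {"tx": 0.08, "tz": 0.08, "gripper": 0}
    - {"tx": 0.11, "tz": 0.108, "gripper": 0}
    - {"tx": 0.13, "tz": 0.128, "gripper": 0}

```text
invalid input at $.deltas[0]: expected keys tx, ty, tz, turn, gripper
```

>>> apply_moves:
  deltas:
    - {"turn": -0.13}
    - {"turn": -0.26}
    - {"turn": -0.39}
    - {"turn": -0.52}
    - {"turn": -0.65}

```text
invalid input at $.deltas[0]: expected keys tx, ty, tz, turn, gripper
```

>>> apply_moves:
  deltas:
    - {"turn": -0.13}
    - {"turn": -0.26}
    - {"turn": -0.39}
    - {"turn": -0.53}
    - {"turn": -0.53}

```text
invalid input at $.deltas[0]: expected keys tx, ty, tz, turn, gripper
```

All five keys are required in every row.

>>> apply_moves:
  deltas:
    - {"tx": 0.02, "ty": 0, "tz": 0.02, "turn": 0, "gripper": 0}
    - {"tx": 0.05, "ty": 0, "tz": 0.05, "turn": 0, "gripper": 0}
    - {"tx": 0.08, "ty": 0, "tz": 0.08, "turn": 0, "gripper": 0}
    - {"tx": 0.11, "ty": 0, "tz": 0.108, "turn": 0, "gripper": 0}
    - {"tx": 0.13, "ty": 0, "tz": 0.128, "turn": 0, "gripper": 0}
  newtons: 20

```text
time_s: 0.6
tcp_pos: [0.2912, -0.4792, 0.2209]
eef_rot: [-90.0, -0.0, 17.8]
contact_force: [-0.0, -1.0, 0.3]
gripper_width: 0.0534
```

>>> apply_moves:
  deltas:
    - {"tx": 0.02, "ty": 0, "tz": 0.02, "turn": -0.13, "gripper": 0}
    - {"tx": 0.05, "ty": 0, "tz": 0.05, "turn": -0.26, "gripper": 0}
    - {"tx": 0.08, "ty": 0, "tz": 0.08, "turn": -0.39, "gripper": 0}
    - {"tx": 0.11, "ty": 0, "tz": 0.108, "turn": -0.52, "gripper": 0}
    - {"tx": 0.13, "ty": 0, "tz": 0.128, "turn": -0.65, "gripper": 0}

```text
time_s: 1.1
tcp_pos: [0.376, -0.3177, 0.2211]
eef_rot: [-90.0, -0.0, 55.4]
contact_force: [0.1, -1.0, 0.1]
gripper_width: 0.013
```

>>> apply_moves:
  deltas:
    - {"tx": 0, "ty": 0, "tz": 0, "turn": -0.13, "gripper": 0}
    - {"tx": 0, "ty": 0, "tz": 0, "turn": -0.26, "gripper": 0}
    - {"tx": 0, "ty": 0, "tz": 0, "turn": -0.39, "gripper": 0}
    - {"tx": 0, "ty": 0, "tz": 0, "turn": -0.53, "gripper": 0}
    - {"tx": 0, "ty": 0, "tz": 0, "turn": -0.53, "gripper": 0}

```text
time_s: 1.6
tcp_pos: [0.3752, -0.3196, 0.2209]
eef_rot: [-90.0, -0.0, 85.5]
contact_force: [-0.3, -0.6, 0.8]
gripper_width: 0.0004
```

>>> apply_moves:
  deltas:
    - {"tx": 0.035, "ty": 0, "tz": -0.015, "turn": 0, "gripper": 0}
    - {"tx": 0.075, "ty": 0, "tz": -0.035, "turn": 0, "gripper": 0}
    - {"tx": 0.115, "ty": 0.01, "tz": -0.055, "turn": 0, "gripper": 0}
    - {"tx": 0.15, "ty": 0.025, "tz": -0.07, "turn": 0, "gripper": 0}
    - {"tx": 0.167, "ty": 0.04, "tz": -0.075, "turn": 0, "gripper": 0}

```text
time_s: 2.1
tcp_pos: [0.465, -0.1572, 0.1808]
eef_rot: [-90.1, -0.0, 85.2]
contact_force: [-0.7, 0.1, -0.2]
gripper_width: 0.0005
```

Run:
```python
from h import *
for n in("scene",):
    p,d=capture(n); cv2.imwrite("pics/s1.png",cv2.resize(p[100:280,220:480,::-1],(780,540)))
print(r.get_state()['tcp_pos'])
```

```text
[ 0.4638 -0.1561  0.1781]
```

View pics/s1.png

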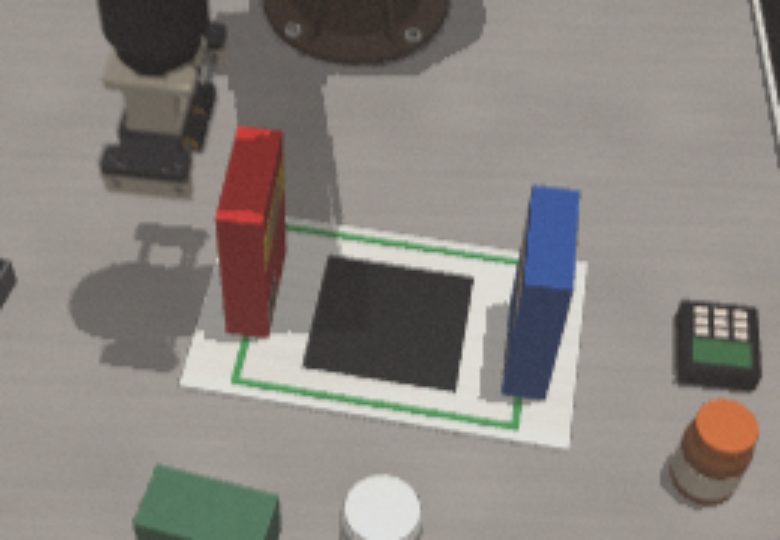

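The closed gripper, at about (150,150) in the crop, stands clear behind the red carton. I'll approach first, then push slowly.

>>> apply_moves:
  deltas:
    - {"tx": 0.008, "ty": 0, "tz": 0, "turn": 0, "gripper": 0}
    - {"tx": 0.016, "ty": 0, "tz": 0, "turn": 0, "gripper": 0}
    - {"tx": 0.024, "ty": 0, "tz": 0, "turn": 0, "gripper": 0}
    - {"tx": 0.032, "ty": 0, "tz": 0, "turn": 0, "gripper": 0}
    - {"tx": 0.038, "ty": 0, "tz": 0, "turn": 0, "gripper": 0}

```text
time_s: 2.65
tcp_pos: [0.4668, -0.1212, 0.1816]
eef_rot: [-90.1, -0.0, 85.3]
contact_force: [0.2, -0.3, -0.1]
gripper_width: 0.0002
```

>>> apply_moves:
  deltas:
    - {"tx": 0.006, "ty": 0, "tz": 0, "turn": 0, "gripper": 0}
    - {"tx": 0.012, "ty": 0, "tz": 0, "turn": 0, "gripper": 0}
    - {"tx": 0.018, "ty": 0, "tz": 0, "turn": 0, "gripper": 0}
    - {"tx": 0.024, "ty": 0, "tz": 0, "turn": 0, "gripper": 0}
    - {"tx": 0.03, "ty": 0, "tz": 0, "turn": 0, "gripper": 0}

```text
time_s: 3.15
tcp_pos: [0.4691, -0.0911, 0.1811]
eef_rot: [-90.0, -0.0, 85.4]
contact_force: [1.3, -0.2, -0.6]
gripper_width: 0.0007
```

Run:
```python
from h import *
p,d=capture("scene"); cv2.imwrite("pics/s2.png",cv2.resize(p[100:280,220:480,::-1],(780,540)))
print(r.get_state()['tcp_pos'])
```

```text
[ 0.4693 -0.0906  0.1812]
```

View pics/s2.png

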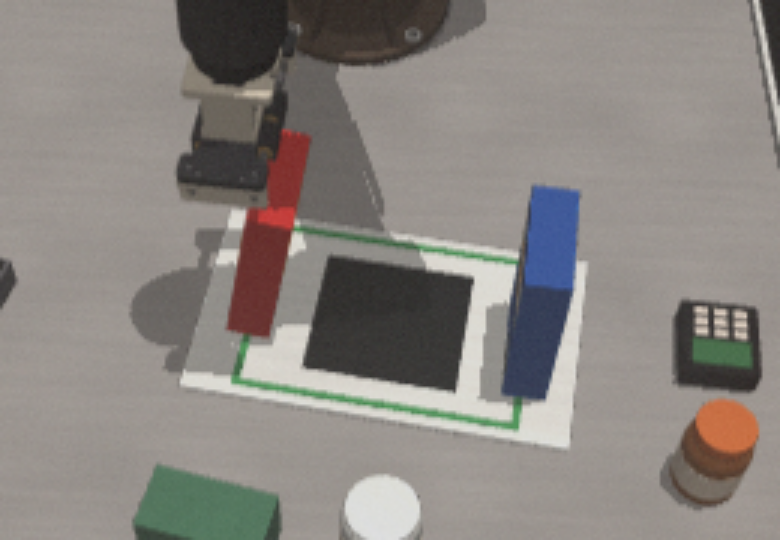

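The carton is tipping: its top has moved to about (280,200) and its foot is still at (250,330). I'll push on a little, then stop.

>>> apply_moves:
  deltas:
    - {"tx": 0.006, "ty": 0, "tz": 0, "turn": 0, "gripper": 0}
    - {"tx": 0.012, "ty": 0, "tz": 0, "turn": 0, "gripper": 0}
    - {"tx": 0.018, "ty": 0, "tz": 0, "turn": 0, "gripper": 0}
    - {"tx": 0.022, "ty": 0, "tz": 0, "turn": 0, "gripper": 0}
    - {"tx": 0.022, "ty": 0, "tz": 0, "turn": 0, "gripper": 0}

```text
time_s: 3.7
tcp_pos: [0.471, -0.0692, 0.1812]
eef_rot: [-90.0, -0.0, 85.4]
contact_force: [0.8, -1.2, -0.8]
gripper_width: 0.0005
```

>>> apply_moves:
  deltas:
    - {"tx": 0, "ty": 0, "tz": 0, "turn": 0, "gripper": 0}
    - {"tx": 0, "ty": 0, "tz": 0, "turn": 0, "gripper": 0}
    - {"tx": 0, "ty": 0, "tz": 0, "turn": 0, "gripper": 0}
    - {"tx": 0, "ty": 0, "tz": 0, "turn": 0, "gripper": 0}
    - {"tx": 0, "ty": 0, "tz": 0, "turn": 0, "gripper": 0}

```text
time_s: 4.2
tcp_pos: [0.4709, -0.0698, 0.1812]
eef_rot: [-90.0, 0.0, 85.3]
contact_force: [-0.0, -0.2, 0.8]
gripper_width: 0.0006
```

Run:
```python
from h import *
p,d=capture("scene"); cv2.imwrite("pics/s3.png",cv2.resize(p[100:280,220:480,::-1],(780,540)))
print(r.get_state()['tcp_pos'])
```

```text
[ 0.4709 -0.0698  0.1812]
```

View pics/s3.png

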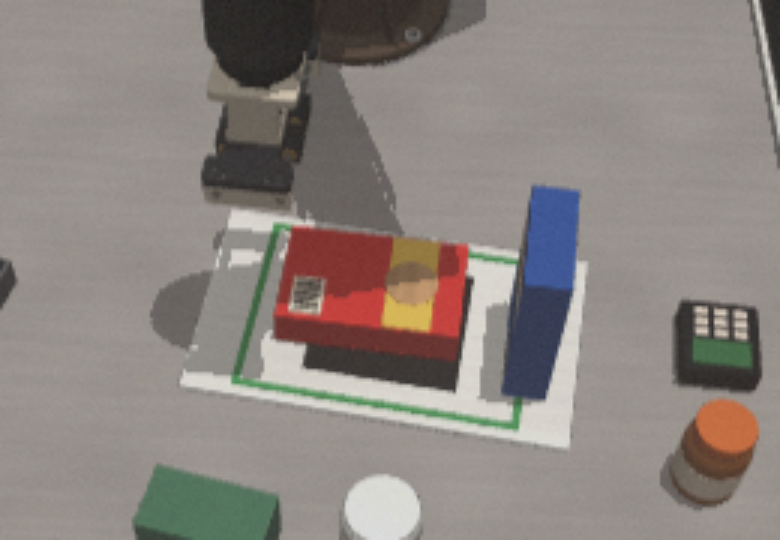

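The red carton lies flat between about (275,228) and (468,355) in the crop, inside the frame, and the blue one is still standing. Next I'll move to the key and check on the way.

>>> apply_moves:
  deltas:
    - {"tx": -0.02, "ty": -0.01, "tz": 0, "turn": 0, "gripper": 0}
    - {"tx": -0.05, "ty": -0.01, "tz": -0.005, "turn": 0, "gripper": 0}
    - {"tx": -0.085, "ty": -0.01, "tz": -0.01, "turn": 0, "gripper": 0}
    - {"tx": -0.125, "ty": -0.01, "tz": -0.02, "turn": 0, "gripper": 0}
    - {"tx": -0.165, "ty": -0.01, "tz": -0.025, "turn": 0, "gripper": 0}

```text
time_s: 4.75
tcp_pos: [0.4829, -0.2377, 0.1913]
eef_rot: [-90.0, 0.0, 85.4]
contact_force: [1.5, 1.0, 0.2]
gripper_width: 0.0005
```

>>> apply_moves:
  deltas:
    - {"tx": -0.04, "ty": 0, "tz": -0.005, "turn": 0, "gripper": 0}
    - {"tx": -0.08, "ty": 0, "tz": -0.01, "turn": 0, "gripper": 0}
    - {"tx": -0.12, "ty": 0, "tz": -0.015, "turn": 0, "gripper": 0}
    - {"tx": -0.15, "ty": 0, "tz": -0.02, "turn": 0, "gripper": 0}
    - {"tx": -0.166, "ty": 0, "tz": -0.023, "turn": 0, "gripper": 0}

```text
time_s: 5.25
tcp_pos: [0.4916, -0.4058, 0.1905]
eef_rot: [-89.9, -0.0, 85.2]
contact_force: [0.2, -0.3, -0.9]
gripper_width: 0.0007
```

```bash
cat > chk.py <<'E'
from h import *
import sys
p,d=capture("top");P=cloud('top',d); cv2.imwrite(f"pics/{sys.argv[1]}.png",p[:,:,::-1])
hsv=cv2.cvtColor(p,cv2.COLOR_RGB2HSV);H,S,V=[hsv[...,i].astype(int) for i in range(3)]
sat=((H<30)|(H>172))&(S>110)
m=np.zeros((400,640),bool);m[180:300,255:395]=sat[180:300,255:395]
m&=(P[...,2]>.035)&(P[...,2]<.1)
m=cv2.morphologyEx(m.astype(np.uint8),cv2.MORPH_CLOSE,np.ones((5,5)))
q=onplane('top',np.argwhere(m)[:,::-1],.051)[:,:2]
print('z',np.percentile(P[m>0][:,2],[2,50,98]))
b=cv2.boxPoints(cv2.minAreaRect(q.astype(np.float32)));print(rect(q))
a=np.radians(82.35);y=np.array([np.cos(a),np.sin(a)]);x=np.array([y[1],-y[0]])
f=(b-[.5004,.0564]);print('frame coords',np.c_[f@x,f@y]*1000)
bl=(H>100)&(H<125)&(S>120)&(P[...,2]>.185);bl[:,280:]=0;bl[:180]=0
print('blue',rect(onplane('top',np.argwhere(bl)[:,::-1],.196)[:,:2]))
print(r.get_state()['tcp_pos'],r.get_state()['time_s'])
E
python3 chk.py t4
```

```text
z [0.0463 0.051  0.056 ]
(array([0.4801, 0.0364]), array([189.122 , 117.5662]), 85.04369354248047)
frame coords [[ -71.6925 -119.7463]
 [  45.7438 -114.2212]
 [  36.8558   74.6919]
 [ -80.5805   69.1668]]
blue (array([0.5282, 0.1917]), array([ 59.6267, 116.7623]), 84.24560546875)
[ 0.4918 -0.4068  0.1903] 5.3
```

View pics/t4.png

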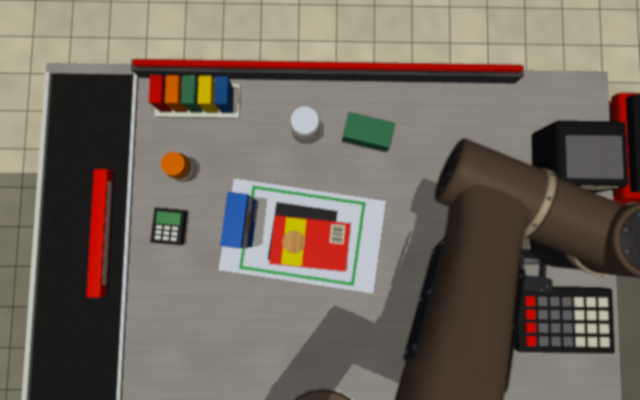

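The carton is flat, with at least 27 mm to the frame's edge all round, and the blue one hasn't moved. The gripper is over the key, so I'll go down.

>>> apply_moves:
  deltas:
    - {"tx": 0.001, "ty": 0.02, "tz": 0, "turn": 0, "gripper": 0}
    - {"tx": 0.001, "ty": 0.045, "tz": 0, "turn": 0, "gripper": 0}
    - {"tx": 0.001, "ty": 0.07, "tz": 0, "turn": 0, "gripper": 0}
    - {"tx": 0.001, "ty": 0.09, "tz": 0, "turn": 0, "gripper": 0}
    - {"tx": 0.001, "ty": 0.1, "tz": 0, "turn": 0, "gripper": 0}

```text
time_s: 5.8
tcp_pos: [0.4912, -0.4013, 0.0892]
eef_rot: [-89.9, -0.1, 85.4]
contact_force: [0.7, -0.2, 0.0]
gripper_width: 0.0005
```

>>> apply_moves:
  deltas:
    - {"tx": 0, "ty": 0.003, "tz": 0, "turn": 0, "gripper": 0}
    - {"tx": 0, "ty": 0.006, "tz": 0, "turn": 0, "gripper": 0}
    - {"tx": 0, "ty": 0.009, "tz": 0, "turn": 0, "gripper": 0}
    - {"tx": 0, "ty": 0.011, "tz": 0, "turn": 0, "gripper": 0}
    - {"tx": 0, "ty": 0.012, "tz": 0, "turn": 0, "gripper": 0}

```text
time_s: 6.3
tcp_pos: [0.4922, -0.4026, 0.0795]
eef_rot: [-90.0, 0.0, 85.4]
contact_force: [0.1, 0.6, 0.8]
gripper_width: 0.0006
```

>>> apply_moves:
  deltas:
    - {"tx": 0, "ty": 0.001, "tz": 0, "turn": 0, "gripper": 0}
    - {"tx": 0, "ty": 0.002, "tz": 0, "turn": 0, "gripper": 0}
    - {"tx": 0, "ty": 0.003, "tz": 0, "turn": 0, "gripper": 0}
    - {"tx": 0, "ty": 0.004, "tz": 0, "turn": 0, "gripper": 0}
    - {"tx": 0, "ty": 0.005, "tz": 0, "turn": 0, "gripper": 0}

```text
time_s: 6.8
tcp_pos: [0.492, -0.4025, 0.0741]
eef_rot: [-90.0, -0.0, 85.4]
contact_force: [-0.7, -0.7, 0.3]
gripper_width: 0.0005
```

>>> apply_moves:
  deltas:
    - {"tx": 0, "ty": 0.001, "tz": 0, "turn": 0, "gripper": 0}
    - {"tx": 0, "ty": 0.002, "tz": 0, "turn": 0, "gripper": 0}
    - {"tx": 0, "ty": 0.003, "tz": 0, "turn": 0, "gripper": 0}
    - {"tx": 0, "ty": 0.003, "tz": 0, "turn": 0, "gripper": 0}
    - {"tx": 0, "ty": 0.003, "tz": 0, "turn": 0, "gripper": 0}

```text
time_s: 7.3
tcp_pos: [0.492, -0.4025, 0.0711]
eef_rot: [-90.0, -0.0, 85.4]
contact_force: [0.7, -0.4, 0.4]
gripper_width: 0.0005
```

Run:
```python
from h import *
for n,b in(('top',(455,515,210,270)),('scene',(180,230,175,215))):
    z=np.load(n+'0.npz');p=z['p'];P=cloud(n,z['d'])
    hsv=cv2.cvtColor(p,cv2.COLOR_RGB2HSV)
    g=(hsv[...,0]>45)&(hsv[...,0]<85)&(hsv[...,1]>100)
    k=np.zeros_like(g);k[b[2]:b[3],b[0]:b[1]]=1
    q=P[k&g];print(n,len(q),np.median(q,0),np.percentile(q[:,2],[5,25,75,95]))
    o=P[k&~g][:,2];print(np.histogram(o,np.arange(-.01,.08,.005)))
p,d=capture("scene"); cv2.imwrite("pics/s5.png",cv2.resize(p[130:250,140:300,::-1],(800,600)))
```

```text
top 229 [ 0.4916 -0.4046  0.0606] [0.0503 0.0564 0.0629 0.0655]
(array([  40, 1063, 1028,   65,   16,   29,   21,   21,   45,  414,  471,
         62,   74,   10,    0,    0,    0]), array([-0.01 , -0.005,  0.   ,  0.005,  0.01 ,  0.015,  0.02 ,  0.025,
        0.03 ,  0.035,  0.04 ,  0.045,  0.05 ,  0.055,  0.06 ,  0.065,
        0.07 ,  0.075]))
scene 82 [ 0.4941 -0.4048  0.0627] [0.059  0.0614 0.0646 0.0674]
(array([  3, 301, 699, 127,  46,  33,  42,  40,  39, 125, 299,  65,  60,
        21,   8,   1,   0]), array([-0.01 , -0.005,  0.   ,  0.005,  0.01 ,  0.015,  0.02 ,  0.025,
        0.03 ,  0.035,  0.04 ,  0.045,  0.05 ,  0.055,  0.06 ,  0.065,
        0.07 ,  0.075]))
```

View pics/s5.png

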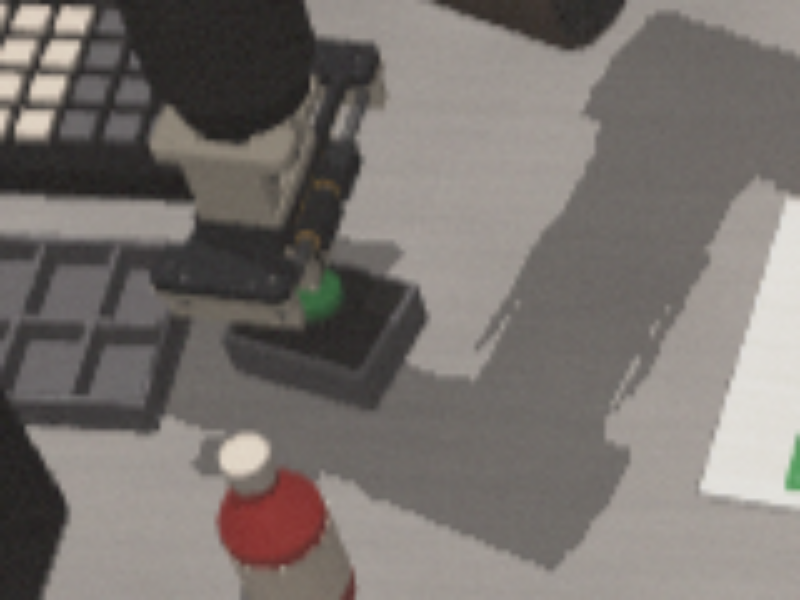

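The image shows the fingers over the key, with green visible at about (320,295). There is no contact force yet, so I'll continue slowly until it rises.

>>> apply_moves:
  deltas:
    - {"tx": 0, "ty": 0.001, "tz": 0, "turn": 0, "gripper": 0}
    - {"tx": 0, "ty": 0.002, "tz": 0, "turn": 0, "gripper": 0}
    - {"tx": 0, "ty": 0.003, "tz": 0, "turn": 0, "gripper": 0}
    - {"tx": 0, "ty": 0.003, "tz": 0, "turn": 0, "gripper": 0}

```text
time_s: 7.75
tcp_pos: [0.4919, -0.4024, 0.0679]
eef_rot: [-90.0, -0.0, 85.4]
contact_force: [0.3, -1.3, 0.6]
gripper_width: 0.0004
```

Run:
```python
from h import *
p,d=capture("wrist"); cv2.imwrite("pics/w6.png",p[:,:,::-1])
s=r.get_state();print(s['contact_force'],s['tcp_pos'])
```

```text
[ 0.3666 -0.6326 -0.308 ] [ 0.492  -0.4025  0.068 ]
```

View pics/w6.png

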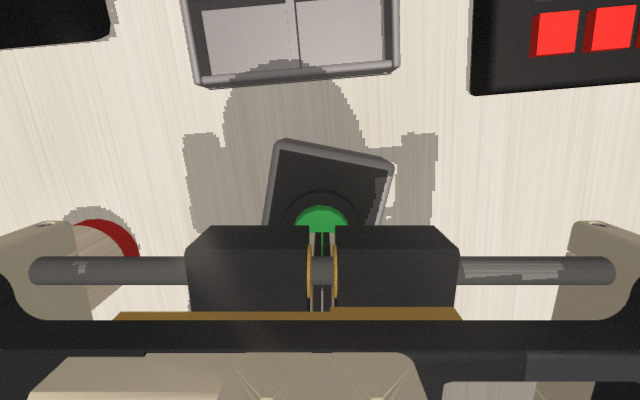

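Run:
```python
from h import *
c=camera_info("wrist");T=c["tool_from_camera"];K=c["K"]
s=r.get_state();Rt=R.from_euler('xyz',s['eef_rot'],degrees=True).as_matrix()
p,d=capture("wrist")
for uv in((321,208),(300,222),(340,222),(322,195)):
    k=np.array([(uv[0]-K[0,2])/K[0,0],-(uv[1]-K[1,2])/K[1,1],-1.])
    D=d[uv[1],uv[0]]; pt=T[:3,:3]@(k*D)+T[:3,3]
    print(uv,D,Rt@pt+s['tcp_pos'])
    o=Rt@T[:3,3]+s['tcp_pos'];w=Rt@T[:3,:3]@k
    print([ (o+w*((z-o[2])/w[2])) for z in(.05,.06)])
```

```text
(321, 208) 0.18101643 [ 0.4912 -0.4223  0.0573]
[array([ 0.4914, -0.4202,  0.05  ]), array([ 0.4911, -0.4231,  0.06  ])]
(300, 222) 0.17822486 [ 0.5042 -0.4161  0.0621]
[array([ 0.5054, -0.412 ,  0.05  ]), array([ 0.5044, -0.4154,  0.06  ])]
(340, 222) 0.17780137 [ 0.4806 -0.4143  0.0625]
[array([ 0.4802, -0.41  ,  0.05  ]), array([ 0.4805, -0.4134,  0.06  ])]
(322, 195) 0.1856349 [ 0.4901 -0.4287  0.0508]
[array([ 0.4901, -0.4285,  0.05  ]), array([ 0.4899, -0.4309,  0.06  ])]
```

Run:
```python
from h import *
c=camera_info("wrist");T=c["tool_from_camera"];K=c["K"];Ti=np.linalg.inv(T)
for t in((0,0,0),(-.0095,.017,0),(.0095,.017,0),(0,.017,0.021),(0,.03,0),(-.0095,-.03,0)):
    q=Ti@np.r_[t,1];print(t,q[:3],K[0,0]*q[0]/-q[2]+K[0,2],K[1,2]+K[1,1]*q[1]/q[2])
p,d=capture("wrist")
for v in range(196,330,6): print(v,d[v,[290,322,350]])
cv2.imwrite("pics/w7.png",cv2.resize(p[180:340,215:428,::-1],(798,600)))
p,d=capture("scene");cv2.imwrite("pics/s7.png",cv2.resize(p[165:215,170:235,::-1],(780,600),interpolation=cv2.INTER_CUBIC))
```

```text
(0, 0, 0) [ 0.0005 -0.0257 -0.1757] 322.46294404046756 245.76297037843858
(-0.0095, 0.017, 0) [ 0.0005 -0.0121 -0.1897] 322.423047567927 220.96545282561578
(0.0095, 0.017, 0) [ 0.0005 -0.0305 -0.1946] 322.41301316998164 248.91686152201032
(0, 0.017, 0.021) [ 0.0215 -0.0213 -0.1921] 355.3653683309516 235.12001882882038
(0, 0.03, 0) [ 0.0005 -0.018  -0.2047] 322.3884420452797 228.13249413492284
(-0.0095, -0.03, 0) [ 0.0004 -0.0243 -0.1443] 322.5760885919429 252.34855820574958
196 [0.1965 0.1841 0.1963]
202 [0.1983 0.1866 0.1925]
208 [0.1874 0.1802 0.1866]
214 [0.1882 0.1767 0.1877]
220 [0.1891 0.179  0.1891]
226 [0.0917 0.1795 0.0904]
232 [0.0859 0.1804 0.0866]
238 [0.0818 0.1812 0.0813]
244 [0.0787 0.1833 0.0779]
250 [0.0755 0.1841 0.075 ]
256 [0.0756 0.086  0.0741]
262 [0.0748 0.0846 0.0757]
268 [0.0758 0.0842 0.0756]
274 [0.0768 0.0823 0.0759]
280 [0.0766 0.0837 0.0768]
286 [0.0772 0.2134 0.0769]
292 [0.0765 0.2607 0.0774]
298 [0.0778 0.2629 0.0778]
304 [0.0775 0.2641 0.0785]
310 [0.0784 0.2645 0.0773]
316 [0.0738 0.0742 0.0738]
322 [0.0679 0.0674 0.0676]
328 [0.0663 0.0668 0.0657]
```

View pics/w7.png

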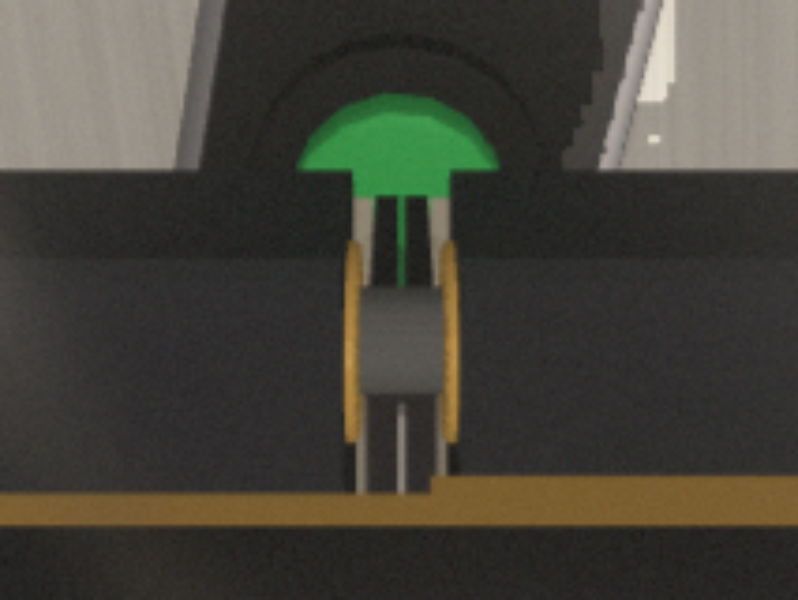

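View pics/s7.png

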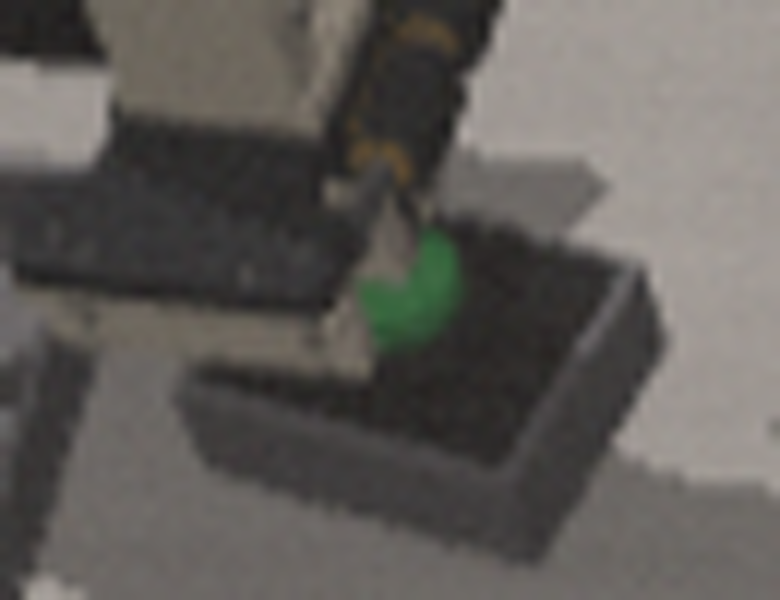

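The wrist view shows the fingertips centred on the key. By depth the closed tips reach only about 6 mm ahead of the TCP, so they are just above the key top, and I'll keep pressing in small steps.

>>> apply_moves:
  deltas:
    - {"tx": 0, "ty": 0.001, "tz": 0, "turn": 0, "gripper": 0}
    - {"tx": 0, "ty": 0.002, "tz": 0, "turn": 0, "gripper": 0}
    - {"tx": 0, "ty": 0.003, "tz": 0, "turn": 0, "gripper": 0}
    - {"tx": 0, "ty": 0.003, "tz": 0, "turn": 0, "gripper": 0}

```text
time_s: 8.35
tcp_pos: [0.4919, -0.4024, 0.0649]
eef_rot: [-90.0, -0.0, 85.4]
contact_force: [0.2, -0.2, 0.2]
gripper_width: 0.0007
```

>>> apply_moves:
  deltas:
    - {"tx": 0, "ty": 0.001, "tz": 0, "turn": 0, "gripper": 0}
    - {"tx": 0, "ty": 0.002, "tz": 0, "turn": 0, "gripper": 0}
    - {"tx": 0, "ty": 0.003, "tz": 0, "turn": 0, "gripper": 0}
    - {"tx": 0, "ty": 0.003, "tz": 0, "turn": 0, "gripper": 0}

```text
time_s: 8.75
tcp_pos: [0.4919, -0.4024, 0.062]
eef_rot: [-90.0, -0.0, 85.4]
contact_force: [0.1, 0.4, 0.4]
gripper_width: 0.0007
```

Run:
```python
from h import *
p,d=capture("wrist"); cv2.imwrite("pics/w8.png",cv2.resize(p[180:340,215:428,::-1],(798,600)))
print(r.get_state()['contact_force'])
for v in range(196,256,4): print(v,d[v,[316,322,328]])
```

```text
[-0.5762 -0.0243 -0.4434]
196 [0.1786 0.1785 0.1789]
200 [0.1811 0.1796 0.1792]
204 [0.1792 0.1796 0.1811]
208 [0.18   0.1794 0.1801]
212 [0.1728 0.1732 0.1729]
216 [0.1717 0.1714 0.1724]
220 [0.1721 0.173  0.1723]
224 [0.1717 0.1731 0.1731]
228 [0.1738 0.174  0.174 ]
232 [0.1685 0.1746 0.1668]
236 [0.1621 0.1745 0.1615]
240 [0.1564 0.1749 0.1549]
244 [0.1517 0.1763 0.1514]
248 [0.145  0.177  0.1464]
252 [0.1415 0.1766 0.1424]
```

View pics/w8.png

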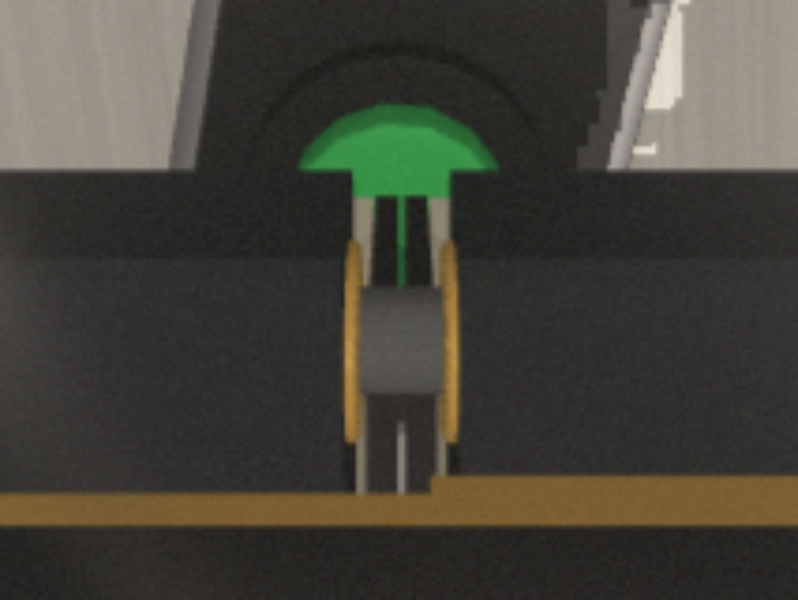

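The finger edge ends at about row 230, which puts the tips roughly level with the TCP and a few mm above the key. I'll keep going down while watching the force.

>>> apply_moves:
  deltas:
    - {"tx": 0, "ty": 0.001, "tz": 0, "turn": 0, "gripper": 0}
    - {"tx": 0, "ty": 0.002, "tz": 0, "turn": 0, "gripper": 0}
    - {"tx": 0, "ty": 0.003, "tz": 0, "turn": 0, "gripper": 0}
    - {"tx": 0, "ty": 0.003, "tz": 0, "turn": 0, "gripper": 0}

```text
time_s: 9.2
tcp_pos: [0.4919, -0.4024, 0.059]
eef_rot: [-90.0, -0.0, 85.4]
contact_force: [-0.3, -0.3, -0.2]
gripper_width: 0.0008
```

>>> apply_moves:
  deltas:
    - {"tx": 0, "ty": 0.001, "tz": 0, "turn": 0, "gripper": 0}
    - {"tx": 0, "ty": 0.002, "tz": 0, "turn": 0, "gripper": 0}
    - {"tx": 0, "ty": 0.002, "tz": 0, "turn": 0, "gripper": 0}

```text
time_s: 9.5
tcp_pos: [0.492, -0.4025, 0.0571]
eef_rot: [-90.0, 0.0, 85.4]
contact_force: [0.4, 0.3, 0.5]
gripper_width: 0.0004
```

Run:
```python
from h import *
p,d=capture("wrist"); cv2.imwrite("pics/w9.png",cv2.resize(p[180:340,215:428,::-1],(798,600)))
print(r.get_state()['contact_force'])
for v in range(196,256,4): print(v,d[v,[314,316,322,328,330]])
s=r.get_state();c=camera_info("wrist");T=c["tool_from_camera"];K=c["K"];Rt=R.from_euler('xyz',s['eef_rot'],degrees=True).as_matrix()
v,u=np.mgrid[:400,:640];k=np.stack([(u-K[0,2])/K[0,0],-(v-K[1,2])/K[1,1],-np.ones(u.shape)],-1)*d[...,None]
W=(k@T[:3,:3].T+T[:3,3])@Rt.T+s['tcp_pos']
h=cv2.cvtColor(p,cv2.COLOR_RGB2HSV);g=(h[...,0]>45)&(h[...,0]<85)&(h[...,1]>100)&(h[...,2]>60)
n,l,st,_=cv2.connectedComponentsWithStats(g.astype(np.uint8));g=l==1+np.argmax(st[1:,4])
q=W[g];print('key',len(q),np.percentile(q[:,2],[5,25,50,75,95]))
print('box',np.median(W[190:196,310:334].reshape(-1,3),0), 'counter',np.median(W[200:210,200:215].reshape(-1,3),0))
for v in range(228,256,4): print(v,W[v,315],W[v,329])
```

```text
[ 0.0604 -0.2978 -0.0217]
196 [0.1743 0.1749 0.1754 0.1775 0.1775]
200 [0.1739 0.1746 0.173  0.1746 0.1758]
204 [0.1744 0.174  0.1739 0.1752 0.1749]
208 [0.176  0.1758 0.1746 0.1747 0.1759]
212 [0.1717 0.1703 0.1726 0.172  0.1735]
216 [0.168  0.169  0.1674 0.1678 0.1686]
220 [0.166  0.1667 0.1663 0.1673 0.1666]
224 [0.1671 0.1681 0.1673 0.1672 0.1677]
228 [0.1679 0.1689 0.1691 0.1672 0.169 ]
232 [0.1696 0.1679 0.1691 0.1678 0.1636]
236 [0.161  0.1627 0.1694 0.162  0.158 ]
240 [0.161  0.1558 0.1705 0.157  0.1524]
244 [0.1523 0.1513 0.1709 0.1507 0.1508]
248 [0.1462 0.1458 0.1708 0.1467 0.1507]
252 [0.1426 0.1416 0.171  0.1415 0.1517]
key 829 [0.0535 0.0592 0.0611 0.0618 0.0628]
box [ 0.49   -0.4308  0.041 ] counter [ 0.5785 -0.4186 -0.0003]
228 [ 0.4951 -0.4156  0.0621] [ 0.4874 -0.4147  0.0615]
232 [ 0.4953 -0.4132  0.062 ] [ 0.4875 -0.4122  0.061 ]
236 [ 0.4952 -0.4134  0.0687] [ 0.4877 -0.413   0.0692]
240 [ 0.495  -0.4135  0.0746] [ 0.4878 -0.4111  0.0701]
244 [ 0.4949 -0.4136  0.0801] [ 0.4879 -0.4123  0.0784]
248 [ 0.4948 -0.4132  0.084 ] [ 0.488  -0.4126  0.084 ]
252 [ 0.4947 -0.4134  0.0893] [ 0.4881 -0.4128  0.0891]
```

View pics/w9.png

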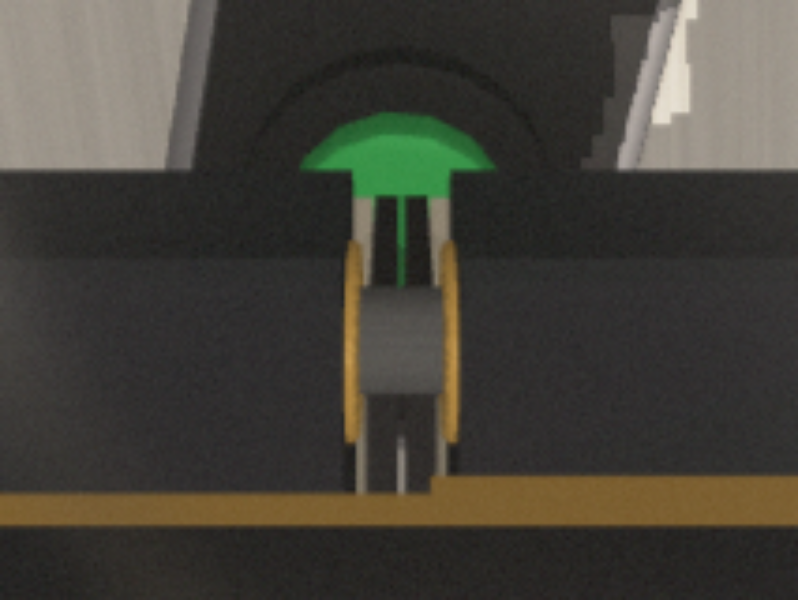

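The key is still at z≈0.0615 and not yet touched, with the tips about at it. I'll keep stepping down slowly.

>>> apply_moves:
  deltas:
    - {"tx": 0, "ty": 0.001, "tz": 0, "turn": 0, "gripper": 0}
    - {"tx": 0, "ty": 0.002, "tz": 0, "turn": 0, "gripper": 0}
    - {"tx": 0, "ty": 0.002, "tz": 0, "turn": 0, "gripper": 0}

```text
time_s: 9.85
tcp_pos: [0.4921, -0.4025, 0.0552]
eef_rot: [-90.0, 0.0, 85.4]
contact_force: [-0.0, 0.6, 2.7]
gripper_width: 0.0006
```

>>> apply_moves:
  deltas:
    - {"tx": 0, "ty": 0.001, "tz": 0, "turn": 0, "gripper": 0}
    - {"tx": 0, "ty": 0.002, "tz": 0, "turn": 0, "gripper": 0}
    - {"tx": 0, "ty": 0.002, "tz": 0, "turn": 0, "gripper": 0}

```text
time_s: 10.15
tcp_pos: [0.492, -0.4025, 0.0532]
eef_rot: [-90.0, 0.0, 85.4]
contact_force: [-0.3, 1.4, 4.0]
gripper_width: 0.0007
```

Contact is made: 2.7 N, then 4.0 N. I'll press to the stop.

>>> apply_moves:
  deltas:
    - {"tx": 0, "ty": 0.001, "tz": 0, "turn": 0, "gripper": 0}
    - {"tx": 0, "ty": 0.002, "tz": 0, "turn": 0, "gripper": 0}
    - {"tx": 0, "ty": 0.002, "tz": 0, "turn": 0, "gripper": 0}

```text
time_s: 10.45
tcp_pos: [0.4921, -0.4025, 0.0512]
eef_rot: [-90.0, 0.0, 85.4]
contact_force: [-0.7, 1.4, 4.5]
gripper_width: 0.0002
```

>>> apply_moves:
  deltas:
    - {"tx": 0, "ty": 0.001, "tz": 0, "turn": 0, "gripper": 0}
    - {"tx": 0, "ty": 0.0015, "tz": 0, "turn": 0, "gripper": 0}

```text
time_s: 10.65
tcp_pos: [0.4921, -0.4026, 0.0507]
eef_rot: [-90.0, 0.0, 85.4]
contact_force: [-3.0, 3.5, 14.6]
gripper_width: 0.0005
```

The force has jumped to 14.6 N, so the key is on its stop. I'll hold briefly, confirm by depth, then release.

>>> apply_moves:
  deltas:
    - {"tx": 0, "ty": 0, "tz": 0, "turn": 0, "gripper": 0}
    - {"tx": 0, "ty": 0, "tz": 0, "turn": 0, "gripper": 0}
    - {"tx": 0, "ty": 0, "tz": 0, "turn": 0, "gripper": 0}

```text
time_s: 10.95
tcp_pos: [0.4921, -0.4026, 0.0508]
eef_rot: [-90.0, 0.0, 85.4]
contact_force: [-3.4, 3.6, 12.6]
gripper_width: 0.0003
```

Run:
```python
from h import *
s=r.get_state();p,d=capture("wrist");cv2.imwrite("pics/w10.png",p[:,:,::-1])
c=camera_info("wrist");T=c["tool_from_camera"];K=c["K"];Rt=R.from_euler('xyz',s['eef_rot'],degrees=True).as_matrix()
v,u=np.mgrid[:400,:640];k=np.stack([(u-K[0,2])/K[0,0],-(v-K[1,2])/K[1,1],-np.ones(u.shape)],-1)*d[...,None]
W=(k@T[:3,:3].T+T[:3,3])@Rt.T+s['tcp_pos']
h=cv2.cvtColor(p,cv2.COLOR_RGB2HSV);g=(h[...,0]>45)&(h[...,0]<85)&(h[...,1]>100)&(h[...,2]>60)
n,l,st,_=cv2.connectedComponentsWithStats(g.astype(np.uint8));g=l==1+np.argmax(st[1:,4])
q=W[g];print('key',len(q),np.percentile(q[:,2],[5,25,50,75,95]),s['contact_force'],s['tcp_pos'])
```

```text
key 672 [0.0526 0.0545 0.0552 0.0557 0.0571] [-3.4207  3.5529 12.5941] [ 0.4921 -0.4026  0.0508]
```

>>> apply_moves:
  deltas:
    - {"tx": 0, "ty": -0.01, "tz": 0, "turn": 0, "gripper": 0}
    - {"tx": 0, "ty": -0.03, "tz": 0, "turn": 0, "gripper": 0}
    - {"tx": 0, "ty": -0.06, "tz": 0, "turn": 0, "gripper": 0}
    - {"tx": 0, "ty": -0.09, "tz": 0, "turn": 0, "gripper": 0}
    - {"tx": 0, "ty": -0.11, "tz": 0, "turn": 0, "gripper": 0}

```text
time_s: 11.5
tcp_pos: [0.4925, -0.4028, 0.1619]
eef_rot: [-90.1, 0.0, 85.4]
contact_force: [-0.1, 0.5, -0.3]
gripper_width: 0.0003
```

```bash
python3 chk.py t11
python3 - <<'E'
from h import *
p,d=capture("scene");cv2.imwrite("pics/s11.png",p[:,:,::-1])
E
```

```text
z [0.0462 0.0511 0.0555]
(array([0.4801, 0.0364]), array([189.122 , 117.5662]), 85.04369354248047)
frame coords [[ -71.6925 -119.7463]
 [  45.7438 -114.2212]
 [  36.8558   74.6919]
 [ -80.5805   69.1668]]
blue (array([0.5289, 0.1987]), array([ 45.6329, 116.7623]), 84.24560546875)
[ 0.4937 -0.4037  0.165 ] 11.55
```

View pics/s11.png

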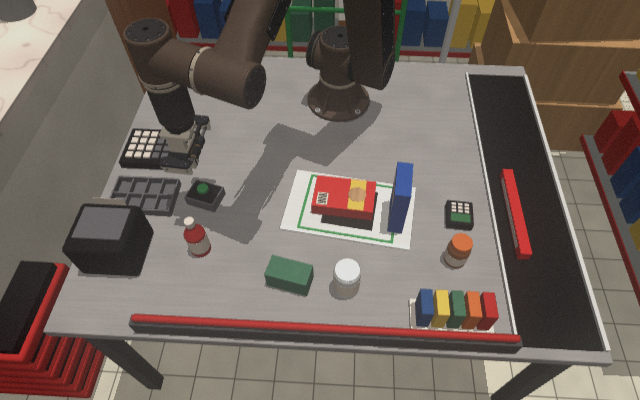

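The key went down 6 mm (0.0615 to 0.0552). The red carton lies flat in the frame at about (345,198), the blue one stands unmoved, and the arm is clear.

```bash
python3 -c "
from plant import r
print(r.close_job())"
```

```text
the job is handed in; nothing more can be done
None
```

The red carton is down and the scan key has been pressed, in that order. I handed the job in at about 11.6 s of the 48 s allowed.

- **Red carton:** I pushed it near its top with the closed fingers and it fell by itself. The last check shows it flat, with its top face at 51 mm, and at least 27 mm inside the frame's outer edge on every side.
- **Scan key:** I pressed it to its stop. The force rose from about 4.5 N to 14.6 N, and by wrist-camera depth the key top dropped about 6 mm. I then lifted the arm clear.
- **Other things:** The blue carton measured within 1 mm of where it started. The other groceries look unmoved in the last picture; I did not measure them.

**What disagreed:** the closed fingers met the key about 20 mm lower than the stated 17 mm fingertip lead implies. I therefore found the key by force and wrist depth, stepping down slowly. In one check the blue carton's outline came out 15 mm too thick, because I had not filtered stray pixels. The final check gave its normal size again.

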